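# Release the latched mode key

### The arm

A 7-joint arm with a two-finger parallel gripper is mounted at the origin on the work surface. World frame = base frame: x ahead of the robot, y to its left, z up, the work surface at z = 0. Lengths are in m, angles in rad, forces in N, time in s.
With the tool pointing down it reaches from about 0.4 to 0.85 m from the base axis. Payload 6.9 kg.
Tool frame: the origin (TCP) lies between the finger pads; the fingertips stand 11 mm ahead of it and the grasp point (between the pads) lies 8 mm behind it; x points along the fingers, y is the direction in which the jaws open and shut, and the axes are right-handed (so a half turn about x gives the same grasp; the last joint's range is limited). The gripper opens to 85 mm and grips with 20 to 120 N. Pads are 22 mm wide; open, the fingers measure 114 mm over their backs; the gripper's body (76 mm by 85 mm) begins 54 mm behind the grasp point. The pads swing forward as they close: fully open they stand 13 mm farther back than shut.
Start: joints at [1.264, 0.507, -0.238, 1.5, 0.126, 1.149, -0.155], TCP at [0.251, -0.573, 0.242] pointing down, gripper open.
Joint ranges: [-3.08, 3.08], [-0.24, 2.05], [-1.43, 1.35], [0, 2.5], [-1.52, 4.66], [0.17, 1.96], [-2.89, 2.89]. Speed limits (rad/s): [2.39, 2.39, 3.14, 3.14, 3.14, 3.14, 3.14].

### API

Orientations are given as a 3x3 rotation matrix whose columns are the frame's x, y, z axes.
In Python, from plant import env gives the robot as it stands.
- The arm moves only by the tool jog_arm, never from a script. Its argument "steps" is one flat list of numbers, 7 for each row, row after row: the turn, a rotation vector about the tool's x, y, z in degrees, then the shift along the tool's x, y, z in cm, then the opening, from -1 (shut) to 1 (fully open). A call has 1 to 20 rows; each row is the pose to reach, as a shift and turn from the pose measured when the call began, along the tool's axes at that moment; what a row does not reach only later rows make up. A row lasts 1/10 s, in which the tool goes at most 50 mm and 8.59 degrees, less where a joint would pass 70% of its speed; a pose out of reach is approached as far as the arm can. A call with a gripper value outside its range is refused whole. The fingers move at their own pace and stop on an object; "newtons" is the grip in N (left out, the last holds). Time passes only in rows, so rows that repeat a pose let the fingers close. It gives the time, the measured TCP pose, the force and the opening at its end, in the units of the state.
- env.state(): the state, without advancing time (a new reading comes with each control period).
- env.camera(name): name is "scene" or "top" or "wrist"; returns a dict with "img" (384x512x3 uint8, red, green, blue), "z_map" (384x512 float32, m along the optical axis (not along the pixel's ray), 0 where there is no reading), "fx", "fy", "cx", "cy" (pixels), "D" ([k1, k2, p1, p2, k3] as OpenCV has them; the pictures are not rectified), "rvec" (rotation vector, rad) and "tvec" (3), from world to camera coordinates, as OpenCV has them; the wrist camera has in their place "mount" (4x4, takes a point from camera to tool coordinates, whose origin is the TCP and whose axes are the tool frame's). Camera axes: x right, y down, z forward; pixel columns grow to the right and rows downward; lengths in m; the calibration is good to about 2 mm. A picture is of the moment at which its call begins: read the wrist's pose just before it.
- env.sign_off(): hands the job in, once; it reports no verdict.
Trained networks look in a picture, given as the dict that the camera call returned (one of the last four; its "shot" number tells which), for a name from the list of things; names that differ only in an ending like _2 or _b are one class to them, and where a whole thing is asked for, a point or a joint stands for the part that bears it (a point fixed in the world has none). Each returns a list of dicts, best first, with "p" (0 to 1); they miss things now and then, are a little off and sometimes report something else, mostly with a low value. They report only what shows in the picture. A call takes as long as a camera call.
- env.boxes_of(picture, target): "bbox" ([left, top, width, height] in pixels, round what is visible of it).
- env.cut_out(picture, target): "region" (384x512 bool, what is visible of it) and "bbox" ([left, top, width, height] in pixels, round what is visible of it).
The state is a dict: "t": time; "joint_positions": joint angles; "qd": joint speeds; "joint_efforts": joint torques, N m; "tool_pos": TCP position; "tool_rot": TCP orientation; "contact_force": force on the tool from outside, world axes, zero at the start; "moment": the same for the moment, N m; "opening": finger opening in m.
Only numpy, scipy, OpenCV 4.12 (cv2) and the standard library are available. Lean on these libraries where they do the work, as an engineer would, in place of code of your own. Each camera call takes 0.05 s, during which the arm holds its last target.

### The job

One of the four mode keys on the microscope's control box was left latched down. With a fingertip, tap all four keys lightly one after the other, starting with the key next to the round dial and working along the row, to find the one that sits lower and stiffer; then press that key fully home and let go, so that it pops up and all four keys stand level. Do not push a standing key in, and leave the loose things around the box where they are; nothing is to be picked up.

Things in the scene. Friction and masses are not known exactly. Their poses are not given: they have to be found in the camera images.
- control_box: Low off-white control box standing on four rubber feet, fixed to the bench: 110 (x) x 300 (y) x 55 mm high. Origin at the centre of its underside on the bench (z = 0), z up; the four keys lie in one row along its y axis. On its top face, at box (0, +115 mm), is a fixed round black dial knob, 36 mm across, 18 mm high. The keys' centres are at box x = 0 and y = +55 (key1, next to the dial), +5 (key2), -45 (key3), -95 mm (key4, at the end away from the dial).
- key1_top (a point): Centre of the top face of key1 (moves with it). The keys are identical grey square caps, 24 x 24 mm, at box x = 0, y = +55 mm. A standing key's top is 69 mm above the bench (14 mm above the box's top face); the latched key's top is about 64.6 mm above the bench, fully pushed home it is at 60 mm.
- key1 (a joint): How far key1 is pushed down, in m: 0 standing, about 0.0044 latched, 0.009 fully home. Its spring pushes back with 1.5 N at the top and 0.7 N more for each mm (about 4.6 N before the latched key starts to move, 8 N fully home). The latched key lets go when pushed to about 0.007 or deeper and then rises to 0 when the finger leaves. A standing key pushed in by more than 0.006 counts as switched in, not tapped.
- key2_top (a point): Centre of the top face of key2 (moves with it). The keys are identical grey square caps, 24 x 24 mm, at box x = 0, y = +5 mm. A standing key's top is 69 mm above the bench (14 mm above the box's top face); the latched key's top is about 64.6 mm above the bench, fully pushed home it is at 60 mm.
- key2 (a joint): How far key2 is pushed down, in m: 0 standing, about 0.0044 latched, 0.009 fully home. Its spring pushes back with 1.5 N at the top and 0.7 N more for each mm (about 4.6 N before the latched key starts to move, 8 N fully home). The latched key lets go when pushed to about 0.007 or deeper and then rises to 0 when the finger leaves. A standing key pushed in by more than 0.006 counts as switched in, not tapped.
- key3_top (a point): Centre of the top face of key3 (moves with it). The keys are identical grey square caps, 24 x 24 mm, at box x = 0, y = -45 mm. A standing key's top is 69 mm above the bench (14 mm above the box's top face); the latched key's top is about 64.6 mm above the bench, fully pushed home it is at 60 mm.
- key3 (a joint): How far key3 is pushed down, in m: 0 standing, about 0.0044 latched, 0.009 fully home. Its spring pushes back with 1.5 N at the top and 0.7 N more for each mm (about 4.6 N before the latched key starts to move, 8 N fully home). The latched key lets go when pushed to about 0.007 or deeper and then rises to 0 when the finger leaves. A standing key pushed in by more than 0.006 counts as switched in, not tapped.
- key4_top (a point): Centre of the top face of key4 (moves with it). The keys are identical grey square caps, 24 x 24 mm, at box x = 0, y = -95 mm. A standing key's top is 69 mm above the bench (14 mm above the box's top face); the latched key's top is about 64.6 mm above the bench, fully pushed home it is at 60 mm.
- key4 (a joint): How far key4 is pushed down, in m: 0 standing, about 0.0044 latched, 0.009 fully home. Its spring pushes back with 1.5 N at the top and 0.7 N more for each mm (about 4.6 N before the latched key starts to move, 8 N fully home). The latched key lets go when pushed to about 0.007 or deeper and then rises to 0 when the finger leaves. A standing key pushed in by more than 0.006 counts as switched in, not tapped.
- eyepiece: loose black microscope eyepiece standing on its narrow end, 38 mm across, 50 mm high; origin at the centre of its underside. A bystander, to be left alone.
- wafer_box: loose round whitish wafer box lying flat, 76 mm across, 22 mm high; origin at the centre of its underside. A bystander, to be left alone.
- lens_bottle: loose small amber bottle, 34 mm across, 65 mm high; origin at the centre of its underside. A bystander, to be left alone.

How it is judged:
On the way, in this order (a step that is already met when the one before it is completed fails the run):
1. the first key, next to the dial, is tapped with the fingers while a key is still latched down (contact force between the fingers and key1 above 0.4 N and value of joint any of key1, key2, key3, key4 above 0.0035 m), for 0.02 s.
2. the second key is tapped with the fingers while a key is still latched down (contact force between the fingers and key2 above 0.4 N and value of joint any of key1, key2, key3, key4 above 0.0035 m), for 0.02 s.
3. the third key is tapped with the fingers while a key is still latched down (contact force between the fingers and key3 above 0.4 N and value of joint any of key1, key2, key3, key4 above 0.0035 m), for 0.02 s.
4. the fourth key is tapped with the fingers while a key is still latched down (contact force between the fingers and key4 above 0.4 N and value of joint any of key1, key2, key3, key4 above 0.0035 m), for 0.02 s.
5. the latched key is pushed home with the fingers (((value of joint key1 above 0.0065 m and distance of key1_top from where it was at the start of the episode below 0.0052 m and contact force between the fingers and key1 above 1 N) or (value of joint key2 above 0.0065 m and distance of key2_top from where it was at the start of the episode below 0.0052 m and contact force between the fingers and key2 above 1 N) or (value of joint key3 above 0.0065 m and distance of key3_top from where it was at the start of the episode below 0.0052 m and contact force between the fingers and key3 above 1 N) or (value of joint key4 above 0.0065 m and distance of key4_top from where it was at the start of the episode below 0.0052 m and contact force between the fingers and key4 above 1 N))), for 0.02 s.
At the end, for the whole second after the job is handed in: All four keys stand up (each pushed in less than 1.5 mm) and the eyepiece, wafer box and bottle stand upright within 15 mm of where they were (value of joint each of key1, key2, key3, key4 below 0.0015 m and distance of each of eyepiece, wafer_box, lens_bottle from where it was at the start of the episode below 0.015 m and angle between each of eyepiece, wafer_box, lens_bottle's own z axis and vertical below 0.1 rad); the robot touches nothing.
It fails at once if a standing key is pushed in more than 6 mm (only the latched key may be pushed home) ((value of joint key1 above 0.006 m and distance of key1_top from where it was at the start of the episode above 0.0055 m) or (value of joint key2 above 0.006 m and distance of key2_top from where it was at the start of the episode above 0.0055 m) or (value of joint key3 above 0.006 m and distance of key3_top from where it was at the start of the episode above 0.0055 m) or (value of joint key4 above 0.006 m and distance of key4_top from where it was at the start of the episode above 0.0055 m)).
It fails at once if a loose thing is pushed more than 15 mm, lifted or tipped (distance of any of eyepiece, wafer_box, lens_bottle from where it was at the start of the episode above 0.015 m or height (world z) of any of eyepiece, wafer_box, lens_bottle above 0.01 m or angle between any of eyepiece, wafer_box, lens_bottle's own z axis and vertical above 0.4 rad).
It also fails if it takes over 54 s, if anything falls off the work surface, if the arm or the gripper's body presses on something with over 40 N, if the wrist force passes 120 N, or if a joint passes its speed limit or range.

## Working session

There is one attempt and no reset: what is moved stays moved. The work goes in short steps, Python scripts to look and compute and a tool call to move; the robot and the scene stay as the last step left them, time stands still between calls to the robot, and variables do not carry over. Pictures are saved under pics/ and viewed, and the job is handed in when it is done.

Besides the shell and the picture viewer there is one more tool, called after "Request:" by a JSON object that holds its "fn" and its "kwargs". jog_arm: Moves the arm, as the interface text tells. Its arguments: {"type":"object","properties":{"steps":{"type":"array"},"newtons":{"type":"number"}},"required":["steps"]}

```bash
mkdir -p pics; ls; python3 - <<'E'
from plant import env
import cv2,numpy as np
s=env.state(); print(s)
for n in("scene","top"):
    c=env.camera(n); cv2.imwrite(f"pics/{n}0.png",c["img"][:,:,::-1]); 
    np.savez(f"{n}0.npz",**{k:v for k,v in c.items()})
    for t in("control_box","key1","key2","key3","key4","eyepiece","wafer_box","lens_bottle"):
        print(n,t,[(np.round(b["bbox"]),round(b["p"],2)) for b in env.boxes_of(c,t)][:5])
print(env.state()["t"])
E
```

```text
pics
{'t': 0.0, 'joint_positions': array([ 1.2635044 ,  0.50833851, -0.2375125 ,  1.501144  ,  0.12568278,
        1.14890251, -0.1547777 ]), 'qd': array([ 0.00113094, -0.00207586,  0.00120596, -0.00023128,  0.00189701,
       -0.00077058, -0.00056306]), 'joint_efforts': array([-1.16791518e-03, -6.20601940e+01, -2.18693018e+00, -2.49661875e+01,
        1.27903250e-02,  1.18038920e-02,  4.10764005e-05]), 'tool_pos': array([ 0.25046053, -0.57208491,  0.24142496]), 'tool_rot': array([[-7.47738776e-04,  4.01188773e-01, -9.15995092e-01],
       [ 1.64352375e-03, -9.15993618e-01, -4.01189469e-01],
       [-9.99998370e-01, -1.80544461e-03,  2.55606708e-05]]), 'contact_force': array([ 0.09215741, -0.2848319 ,  0.26611809]), 'moment': array([ 0.01001846, -0.01358126,  0.06457294]), 'opening': 0.0852063054184835}
scene control_box [(array([201., 142., 150.,  76.]), 0.73)]
scene key1 [(array([276., 163.,  12.,  12.]), 0.64), (array([226., 172.,  16.,  12.]), 0.64), (array([250., 167.,  13.,  15.]), 0.53), (array([296., 155.,  15.,  13.]), 0.51)]
scene key2 [(array([276., 163.,  12.,  12.]), 0.6
[... 756 characters left out ...]
0.64), (array([227., 216.,  14.,  15.]), 0.56), (array([252., 208.,  13.,  14.]), 0.51)]
top key2 [(array([204., 224.,  14.,  12.]), 0.64), (array([227., 216.,  14.,  15.]), 0.56), (array([252., 208.,  13.,  14.]), 0.51)]
top key3 [(array([204., 224.,  14.,  12.]), 0.64), (array([227., 216.,  14.,  15.]), 0.56), (array([252., 208.,  13.,  14.]), 0.51)]
top key4 [(array([204., 224.,  14.,  12.]), 0.64), (array([227., 216.,  14.,  15.]), 0.56), (array([252., 208.,  13.,  14.]), 0.51)]
top eyepiece [(array([247., 254.,  19.,  18.]), 0.65)]
top wafer_box [(array([187., 158.,  34.,  34.]), 0.8), (array([256., 137.,  14.,  19.]), 0.69)]
top lens_bottle [(array([254., 136.,  18.,  20.]), 0.68)]
0.9
```

```bash
python3 - <<'E'
import cv2
for n,(x,y) in(("scene",(180,120)),("top",(150,120))):
    i=cv2.imread(f"pics/{n}0.png"); cv2.imwrite(f"pics/{n}0z.png",cv2.resize(i[y:y+150,x:x+200],None,fx=4,fy=4,interpolation=cv2.INTER_CUBIC))
E
```

```text
(no output)
```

View pics/scene0.png

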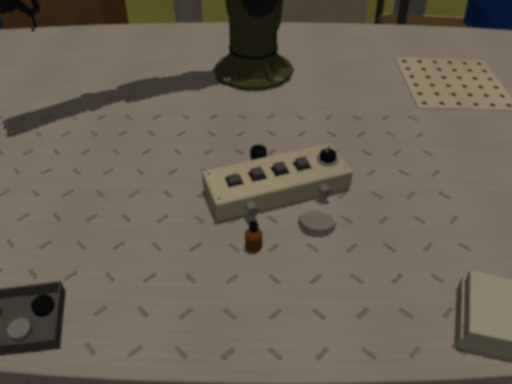

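View pics/top0.png

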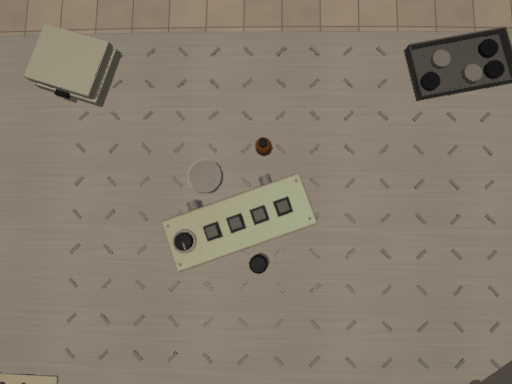

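```bash
sleep 1
```

```text
(no output)
```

View pics/top0z.png

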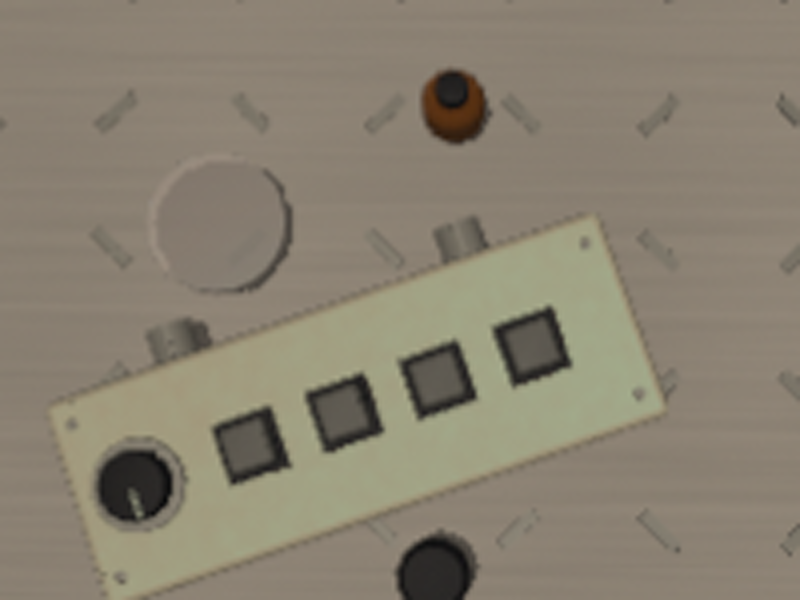

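View pics/scene0z.png

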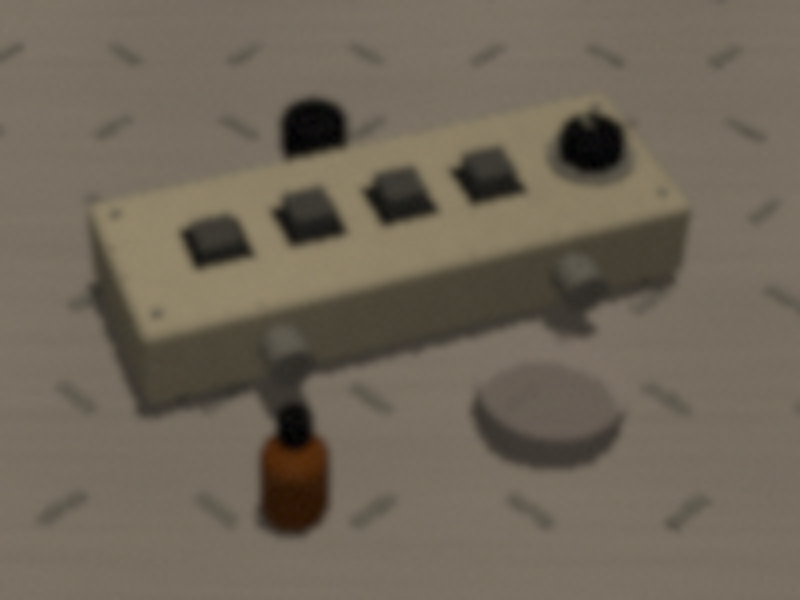

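The top view shows the dial at (184,241) and key1 to key4 at about (212,231), (236,223), (260,214) and (283,206). In the scene view key4, the one farthest from the dial, looks lower. Next I'll fit the box pose to these points.

```bash
cat > h.py <<'E'
import numpy as np,cv2
from scipy.optimize import least_squares
def K(c): return np.array([[c["fx"],0,c["cx"]],[0,c["fy"],c["cy"]],[0,0,1]],float)
def proj(c,P):
    return cv2.projectPoints(np.asarray(P,float).reshape(-1,1,3),np.asarray(c["rvec"],float),np.asarray(c["tvec"],float),K(c),np.asarray(c["D"],float))[0].reshape(-1,2)
def ray(c,uv,z):
    u=cv2.undistortPoints(np.array(uv,float).reshape(-1,1,2),K(c),np.asarray(c["D"],float)).reshape(-1,2)
    R=cv2.Rodrigues(np.asarray(c["rvec"],float))[0];t=np.asarray(c["tvec"],float).ravel()
    d=np.c_[u,np.ones(len(u))]@R; o=-R.T@t
    return o+d*((z-o[2])/d[:,2])[:,None]
def depthpts(c):
    h,w=c["z_map"].shape; v,u=np.mgrid[:h,:w]
    n=cv2.undistortPoints(np.c_[u.ravel(),v.ravel()].astype(float).reshape(-1,1,2),K(c),np.asarray(c["D"],float)).reshape(-1,2)
    z=c["z_map"].ravel()[:,None]; X=np.c_[n*z,z]
    R=cv2.Rodrigues(np.asarray(c["rvec"],float))[0];t=np.asarray(c["tvec"],float).ravel()
    return ((X-t)@R).reshape(h,w,3)
E
cat > fit.py <<'E'
from h import *
z=lambda n:dict(np.load(n+"0.npz"))
T,S=z("top"),z("scene")
kz=[.069,.069,.069,.0646]
model=np.array([[0,.055-.05*i,kz[i]] for i in range(4)]+[[sx*.055,sy*.15,.055] for sx in(-1,1) for sy in(-1,1)])
tp=np.array([(251,446),(345,412),(438,380),(532,347)])/4.+[150-.375,120-.375]
# corners (zoom px): left-top, right-top, right-bottom, left-bottom
tc=dict(lt=(50,408),rt=(597,213),rb=(665,408),lb=(108,603))
k=np.r_[ray(T,tp,.069)]; print("keys",k.round(4))
c={n:ray(T,np.array([p])/4.+[149.6,119.6],.055)[0] for n,p in tc.items()}
print({n:v.round(4) for n,v in c.items()})
sc=dict(a=(92,205),b=(600,97),c=(690,210),d=(145,340))
print({n:ray(S,np.array([p])/4.+[179.6,119.6],.055)[0].round(4) for n,p in sc.items()})
sk=np.array([(215,232),(310,205),(400,182),(488,160)])/4.+[179.6,119.6]
print(ray(S,sk,.069).round(4))
for n,C,pts in(("T",T,tp),("S",S,sk)):
    D=depthpts(C)
    for p in pts: 
        u,v=np.round(p).astype(int); print(n,np.median(D[v-2:v+3,u-2:u+3].reshape(-1,3),0).round(4))
for n,uv,zz in(("eyep",(258,264),.05),("wafer",(204,176),.022),("bottle",(263,143),.06)): print(n,ray(T,[uv],zz).round(3))
E
python3 fit.py
```

```text
keys [[ 0.5184  0.1091  0.069 ]
 [ 0.5358  0.0629  0.069 ]
 [ 0.5522  0.0173  0.069 ]
 [ 0.5691 -0.0289  0.069 ]]
{'lt': array([0.5358, 0.2146, 0.055 ]), 'rt': array([ 0.6383, -0.0616,  0.055 ]), 'rb': array([ 0.5403, -0.0958,  0.055 ]), 'lb': array([0.4388, 0.1814, 0.055 ])}
{'a': array([ 0.5401, -0.0959,  0.055 ]), 'b': array([0.4441, 0.178 , 0.055 ]), 'c': array([0.542 , 0.2151, 0.055 ]), 'd': array([ 0.6414, -0.0607,  0.055 ])}
[[ 0.5777 -0.0295  0.069 ]
 [ 0.5563  0.0177  0.069 ]
 [ 0.5375  0.0639  0.069 ]
 [ 0.5189  0.1103  0.069 ]]
T [0.5186 0.11   0.0689]
T [0.535  0.0626 0.0693]
T [0.5515 0.0175 0.0686]
T [ 0.5701 -0.0297  0.0643]
S [ 0.5728 -0.0306  0.0635]
S [0.5555 0.0175 0.0678]
S [0.5356 0.0648 0.0674]
S [0.5174 0.1114 0.0678]
eyep [[0.454 0.019 0.05 ]]
wafer [[0.635 0.137 0.022]]
bottle [[0.698 0.012 0.06 ]]
```

Depth and geometry agree that the key tops are at about K1 (0.520,0.111), K2 (0.537,0.064), K3 (0.554,0.017) and K4 (0.5715,-0.030). K4 reads about 4.5 mm lower. I'll move above K1 with the gripper shut.

Request:
{"fn": "jog_arm", "kwargs": {"steps": [0, 0, 0, 0, -4, -10, -1, 0, 0, 0, 0, -8, -20, -1, 0, 0, 0, 2, -14, -35, -1, 0, 0, 0, 2, -14, -35, -1, 0, 0, 0, 2, -14, -35, -1, 0, 0, 0, 2, -14, -35, -1, 0, 0, 0, 2, -14, -35, -1, 0, 0, 0, 4, -33, -44, -1, 0, 0, 0, 4, -33, -44, -1, 0, 0, 0, 4, -33, -44, -1, 0, 0, 0, 4, -33, -44, -1, 0, 0, 0, 8, -51.7, -52.1, -1, 0, 0, 0, 8, -51.7, -52.1, -1, 0, 0, 0, 8, -51.7, -52.1, -1, 0, 0, 0, 8, -51.7, -52.1, -1, 0, 0, 0, 8, -51.7, -52.1, -1, 0, 0, 0, 8, -51.7, -52.1, -1, 0, 0, 0, 8, -51.7, -52.1, -1], "newtons": 40}}

```text
t: 2.7
tool_pos: [0.5204, 0.111, 0.1622]
tool_rot: [[-0.0, 0.404, -0.915], [-0.0, -0.915, -0.404], [-1.0, 0.0, 0.0]]
contact_force: [0.0, -0.7, -0.5]
opening: -0.0001
```

```bash
python3 - <<'E'
from plant import env
from h import *
s=env.state();c=env.camera("wrist"); cv2.imwrite("pics/w1.png",c["img"][:,:,::-1])
t=env.camera("top"); cv2.imwrite("pics/t1.png",cv2.resize(t["img"][120:270,150:350,::-1],None,fx=4,fy=4))
np.savez("w1.npz",pos=s["tool_pos"],rot=s["tool_rot"],**c)
print(s["contact_force"])
# depth -> world
c2=dict(c);h,w=c["z_map"].shape;v,u=np.mgrid[:h,:w]
n=cv2.undistortPoints(np.c_[u.ravel(),v.ravel()].astype(float).reshape(-1,1,2),K(c),np.asarray(c["D"],float)).reshape(-1,2)
z=c["z_map"].ravel()[:,None];X=np.c_[n*z,z,np.ones_like(z)]@np.asarray(c["mount"]).T
W=(X[:,:3]@np.asarray(s["tool_rot"]).T+s["tool_pos"]).reshape(h,w,3)
np.save("W1.npy",W)
m=(W[...,2]>.0615)&(W[...,2]<.0725)&(c["z_map"]>0)
nn,lab,st,ce=cv2.connectedComponentsWithStats(m.astype(np.uint8))
for i in range(1,nn):
    if st[i,4]>150: print(ce[i].round(),st[i],np.median(W[lab==i],0).round(4),W[lab==i].mean(0).round(4))
E
```

```text
[ 0.02039495 -0.65360893 -0.46478383]
[504.  18.] [494   2  18  30 404] [0.6964 0.0159 0.0647] [0.6968 0.0155 0.0645]
[185. 189.] [155 173  50  47 477] [0.5098 0.1635 0.0712] [0.5063 0.1651 0.0697]
[258. 200.] [242 184  32  32 925] [0.5199 0.1113 0.0685] [0.5197 0.1113 0.0682]
[321. 204.] [305 188  34  32 928] [0.5367 0.0654 0.0685] [0.5365 0.0653 0.0682]
[384. 207.] [366 192  37  32 955] [0.5535 0.0195 0.0684] [0.5533 0.0193 0.068 ]
[446. 210.] [428 195  36  31 869] [ 0.57   -0.0281  0.0643] [ 0.5699 -0.0283  0.0642]
```

View pics/w1.png

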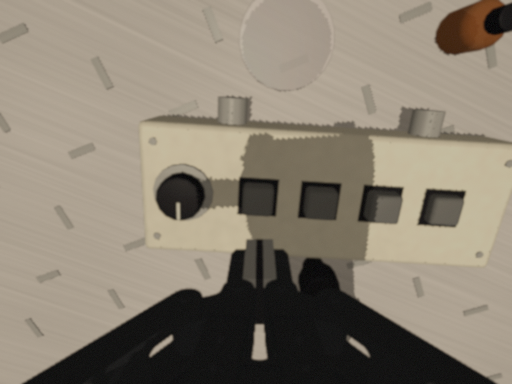

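View pics/t1.png

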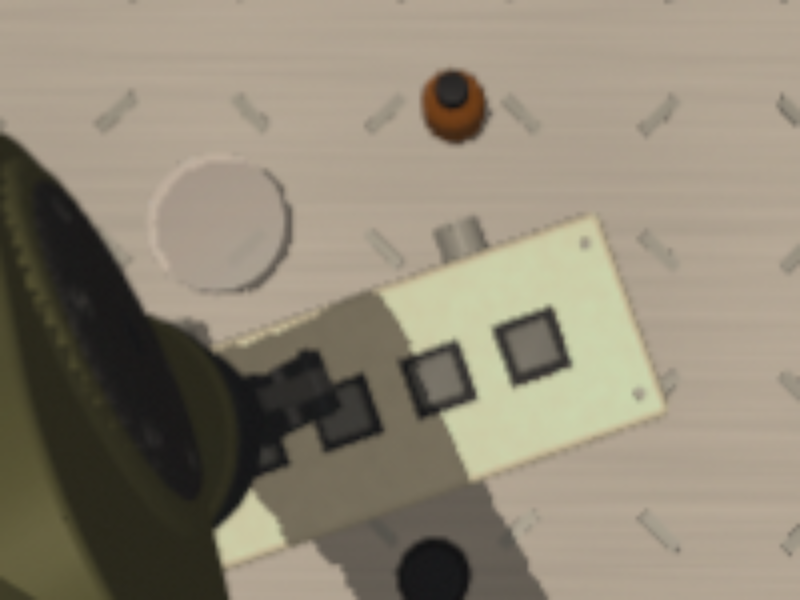

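The wrist picture shows the dial at (180,195) and the keys at (258,198), (320,201), (382,205) and (443,208). Its depth gives K1–K3 tops at about 0.0685 m and K4 at 0.0643 m, and confirms the xy positions. I'll descend on key1.

Request:
{"fn": "jog_arm", "kwargs": {"steps": [0, 0, 0, 4, 0, 0, -1, 0, 0, 0, 7.2, 0, 0, -1, 0, 0, 0, 7.7, 0, 0, -1, 0, 0, 0, 7.7, 0, 0, -1, 0, 0, 0, 7.7, 0, 0, -1]}}

```text
t: 3.3
tool_pos: [0.5218, 0.1081, 0.0868]
tool_rot: [[0.002, 0.399, -0.917], [-0.001, -0.917, -0.399], [-1.0, 0.001, -0.002]]
contact_force: [0.4, -0.1, 1.1]
opening: 0.0003
```

Request:
{"fn": "jog_arm", "kwargs": {"steps": [0, 0, 0, 0, 0, 0, -1, 0, 0, 0, 0, 0, 0, -1]}}

```text
t: 3.5
tool_pos: [0.5227, 0.1081, 0.0882]
tool_rot: [[0.005, 0.398, -0.917], [-0.0, -0.917, -0.398], [-1.0, 0.002, -0.004]]
contact_force: [-0.8, -0.1, -0.2]
opening: -0.0002
```

```bash
python3 - <<'E'
from plant import env
from h import *
for i in range(4):
    s=env.state();print(s["t"],s["tool_pos"].round(4),s["contact_force"].round(2),s["moment"].round(2),s["qd"].round(3))
    c=env.camera("scene" if i<2 else "wrist")
    cv2.imwrite(f"pics/c{i}.png",c["img"][:,:,::-1] if i>1 else cv2.resize(c["img"][60:260,160:400,::-1],None,fx=3,fy=3,interpolation=cv2.INTER_CUBIC))
s=env.state();print(s["t"],s["tool_pos"].round(4),s["contact_force"].round(2))
E
```

```text
3.5 [0.5227 0.1081 0.0882] [-0.76 -0.08 -0.22] [-0.05 -0.01  0.07] [-0.004  0.007  0.002  0.009  0.    -0.005 -0.002]
3.55 [0.5225 0.1081 0.0879] [-1.93  0.17  0.58] [ 0.01  0.05 -0.03] [-0.004  0.007  0.002  0.006 -0.001 -0.003 -0.001]
3.6 [0.5223 0.1081 0.0876] [-0.83 -0.01 -0.36] [ 0.05 -0.01  0.06] [-0.003  0.007 -0.     0.006 -0.001 -0.002 -0.002]
3.65 [0.5221 0.1082 0.0874] [ 0.17 -0.54  0.06] [0.   0.02 0.02] [-0.002  0.006 -0.     0.003  0.001 -0.002  0.001]
3.7 [0.522  0.1081 0.0872] [ 0.25  0.22 -0.  ]
```

View pics/c1.png

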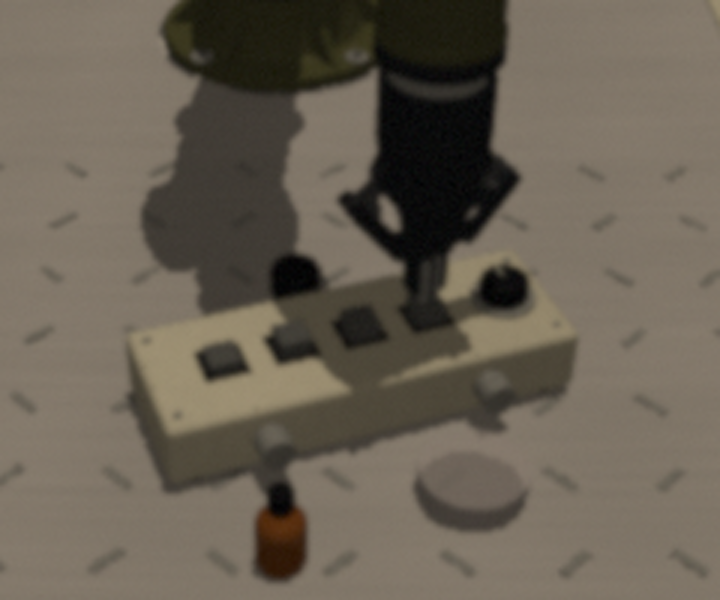

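View pics/c3.png

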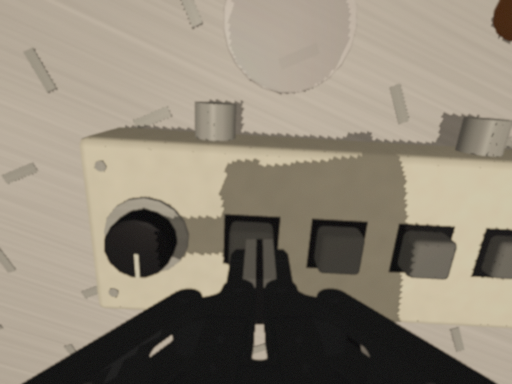

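The scene view shows the finger just above key1. The arm settles slowly, over tenths of a second, so I'll creep down and hold.

Request:
{"fn": "jog_arm", "kwargs": {"steps": [0, 0, 0, 0.1, -0.3, 0, -1, 0, 0, 0, 0.2, -0.3, 0, -1, 0, 0, 0, 0.3, -0.3, 0, -1, 0, 0, 0, 0.4, -0.3, 0, -1, 0, 0, 0, 0.5, -0.3, 0, -1, 0, 0, 0, 0.6, -0.3, 0, -1, 0, 0, 0, 0.7, -0.3, 0, -1, 0, 0, 0, 0.75, -0.3, 0, -1, 0, 0, 0, 0.8, -0.3, 0, -1, 0, 0, 0, 0.8, -0.3, 0, -1, 0, 0, 0, 0.8, -0.3, 0, -1]}}

```text
t: 4.8
tool_pos: [0.5208, 0.1108, 0.0793]
tool_rot: [[0.003, 0.399, -0.917], [-0.001, -0.917, -0.399], [-1.0, 0.002, -0.002]]
contact_force: [-1.1, -0.0, 2.8]
opening: -0.0002
```

```bash
cat > st.py <<'E'
from plant import env
import numpy as np,sys
n=int(sys.argv[1]) if len(sys.argv)>1 else 4
F=[]
for i in range(n):
    s=env.state();F.append(s["contact_force"]);print(round(s["t"],2),s["tool_pos"].round(4),s["contact_force"].round(2)); env.camera("wrist")
print("mean",np.mean(F,0).round(2))
E
python3 st.py 4
```

```text
4.8 [0.5208 0.1108 0.0793] [-1.13 -0.02  2.85]
4.85 [0.5208 0.1109 0.0793] [0.47 0.03 1.3 ]
4.9 [0.5208 0.1109 0.0793] [-0.76 -0.33  1.43]
4.95 [0.5208 0.1109 0.0793] [-0.35 -0.1   1.29]
mean [-0.44 -0.11  1.72]
```

Request:
{"fn": "jog_arm", "kwargs": {"steps": [0, 0, 0, 0.1, 0, 0, -1, 0, 0, 0, 0.15, 0, 0, -1, 0, 0, 0, 0.15, 0, 0, -1, 0, 0, 0, 0.15, 0, 0, -1, 0, 0, 0, 0.15, 0, 0, -1]}}

```text
t: 5.5
tool_pos: [0.5208, 0.1109, 0.0778]
tool_rot: [[0.003, 0.399, -0.917], [-0.001, -0.917, -0.399], [-1.0, 0.002, -0.002]]
contact_force: [-0.5, -0.2, 2.9]
opening: 0.0001
```

```bash
python3 st.py 4
```

```text
5.5 [0.5208 0.1109 0.0778] [-0.54 -0.17  2.88]
5.55 [0.5208 0.1108 0.0778] [-1.33 -0.16  2.77]
5.6 [0.5208 0.1109 0.0778] [-0.12  0.04  2.58]
5.65 [0.5208 0.1108 0.0777] [-0.84 -0.44  3.44]
mean [-0.71 -0.18  2.92]
```

Key1 gives 2.9 N at 2 mm in, which matches the standing spring. Next is key2.

Request:
{"fn": "jog_arm", "kwargs": {"steps": [0, 0, 0, -1, 0, 0, -1, 0, 0, 0, -1.8, 0, 0, -1, 0, 0, 0, -1.8, 1, 0.1, -1, 0, 0, 0, -1.8, 2.4, 0.2, -1, 0, 0, 0, -1.8, 3.8, 0.3, -1, 0, 0, 0, -1.8, 4.8, 0.35, -1, 0, 0, 0, -1.5, 4.8, 0.35, -1, 0, 0, 0, -1.2, 4.8, 0.35, -1, 0, 0, 0, -0.9, 4.8, 0.35, -1, 0, 0, 0, -0.7, 4.8, 0.35, -1, 0, 0, 0, -0.7, 4.8, 0.35, -1, 0, 0, 0, -0.7, 4.8, 0.35, -1, 0, 0, 0, -0.7, 4.8, 0.35, -1]}}

```text
t: 7.0
tool_pos: [0.5367, 0.0657, 0.0849]
tool_rot: [[0.003, 0.399, -0.917], [-0.001, -0.917, -0.399], [-1.0, 0.002, -0.002]]
contact_force: [0.2, 0.1, 0.7]
opening: 0.0002
```

Request:
{"fn": "jog_arm", "kwargs": {"steps": [0, 0, 0, 0.1, 0, 0, -1, 0, 0, 0, 0.2, 0, 0, -1, 0, 0, 0, 0.3, 0, 0, -1, 0, 0, 0, 0.4, 0, 0, -1, 0, 0, 0, 0.5, 0, 0, -1, 0, 0, 0, 0.6, 0, 0, -1, 0, 0, 0, 0.7, 0, 0, -1, 0, 0, 0, 0.7, 0, 0, -1, 0, 0, 0, 0.7, 0, 0, -1, 0, 0, 0, 0.7, 0, 0, -1]}}

```text
t: 8.0
tool_pos: [0.5368, 0.0657, 0.078]
tool_rot: [[0.003, 0.399, -0.917], [-0.001, -0.917, -0.399], [-1.0, 0.002, -0.003]]
contact_force: [-0.2, -0.5, 2.3]
opening: 0.0003
```

```bash
python3 st.py 4
```

```text
8.0 [0.5368 0.0657 0.078 ] [-0.16 -0.51  2.32]
8.05 [0.5368 0.0656 0.078 ] [-0.27  0.27  2.52]
8.1 [0.5367 0.0657 0.078 ] [-0.42 -0.51  2.34]
8.15 [0.5367 0.0656 0.078 ] [-0.7  -0.87  3.02]
mean [-0.39 -0.41  2.55]
```

Key2 gives 2.55 N at about 1.9 mm, so it is standing. On to key3.

Request:
{"fn": "jog_arm", "kwargs": {"steps": [0, 0, 0, -1, 0, 0, -1, 0, 0, 0, -1.8, 0, 0, -1, 0, 0, 0, -1.8, 1, 0.1, -1, 0, 0, 0, -1.8, 2.4, 0.2, -1, 0, 0, 0, -1.8, 3.8, 0.3, -1, 0, 0, 0, -1.8, 4.9, 0.35, -1, 0, 0, 0, -1.5, 4.9, 0.35, -1, 0, 0, 0, -1.2, 4.9, 0.35, -1, 0, 0, 0, -0.9, 4.9, 0.35, -1, 0, 0, 0, -0.7, 4.9, 0.35, -1, 0, 0, 0, -0.7, 4.9, 0.35, -1, 0, 0, 0, -0.7, 4.9, 0.35, -1, 0, 0, 0, -0.7, 4.9, 0.35, -1]}}

```text
t: 9.5
tool_pos: [0.5531, 0.0196, 0.0852]
tool_rot: [[0.003, 0.399, -0.917], [-0.001, -0.917, -0.399], [-1.0, 0.002, -0.003]]
contact_force: [0.3, 0.2, 0.0]
opening: -0.0001
```

Request:
{"fn": "jog_arm", "kwargs": {"steps": [0, 0, 0, 0.1, 0, 0, -1, 0, 0, 0, 0.2, 0, 0, -1, 0, 0, 0, 0.3, 0, 0, -1, 0, 0, 0, 0.4, 0, 0, -1, 0, 0, 0, 0.5, 0, 0, -1, 0, 0, 0, 0.6, 0, 0, -1, 0, 0, 0, 0.7, 0, 0, -1, 0, 0, 0, 0.7, 0, 0, -1, 0, 0, 0, 0.7, 0, 0, -1, 0, 0, 0, 0.7, 0, 0, -1]}}

```text
t: 10.5
tool_pos: [0.5531, 0.0195, 0.0783]
tool_rot: [[0.003, 0.399, -0.917], [-0.001, -0.917, -0.399], [-1.0, 0.002, -0.003]]
contact_force: [-0.1, -0.3, 2.6]
opening: -0.0001
```

```bash
python3 st.py 4
```

```text
10.5 [0.5531 0.0195 0.0783] [-0.14 -0.28  2.59]
10.55 [0.5531 0.0196 0.0782] [-0.76 -0.02  3.41]
10.6 [0.5531 0.0196 0.0782] [-0.75 -0.29  3.3 ]
10.65 [0.5531 0.0196 0.0782] [-0.68 -0.47  2.87]
mean [-0.59 -0.27  3.04]
```

Key3 is standing too, at 3.0 N. I'll go to key4 at the same height first; if it is latched there should be no contact there.

Request:
{"fn": "jog_arm", "kwargs": {"steps": [0, 0, 0, -1, 0, 0, -1, 0, 0, 0, -1.8, 0, 0, -1, 0, 0, 0, -1.8, 1, 0.1, -1, 0, 0, 0, -1.8, 2.4, 0.2, -1, 0, 0, 0, -1.8, 3.8, 0.3, -1, 0, 0, 0, -1.8, 5.0, 0.35, -1, 0, 0, 0, -1.5, 5.0, 0.35, -1, 0, 0, 0, -1.2, 5.0, 0.35, -1, 0, 0, 0, -0.9, 5.0, 0.35, -1, 0, 0, 0, -0.6, 5.0, 0.35, -1, 0, 0, 0, -0.4, 5.0, 0.35, -1, 0, 0, 0, -0.2, 5.0, 0.35, -1, 0, 0, 0, 0, 5.0, 0.35, -1, 0, 0, 0, 0, 5.0, 0.35, -1, 0, 0, 0, 0, 5.0, 0.35, -1]}}

```text
t: 12.2
tool_pos: [0.5699, -0.0277, 0.0783]
tool_rot: [[0.003, 0.399, -0.917], [-0.001, -0.917, -0.399], [-1.0, 0.002, -0.003]]
contact_force: [0.2, 0.1, 1.0]
opening: 0.0001
```

```bash
python3 st.py 4
```

```text
12.2 [ 0.5699 -0.0277  0.0783] [0.17 0.11 0.99]
12.25 [ 0.5699 -0.0277  0.0784] [-0.08  0.05 -0.14]
12.3 [ 0.57   -0.0277  0.0784] [-0.27 -0.02  0.3 ]
12.35 [ 0.57   -0.0277  0.0784] [-0.02  0.51  0.13]
mean [-0.05  0.16  0.32]
```

There is no contact at that height, so key4 is the low one. I'll tap it lightly.

Request:
{"fn": "jog_arm", "kwargs": {"steps": [0, 0, 0, 0.1, 0, 0, -1, 0, 0, 0, 0.2, 0, 0, -1, 0, 0, 0, 0.3, 0, 0, -1, 0, 0, 0, 0.35, 0, 0, -1, 0, 0, 0, 0.35, 0, 0, -1, 0, 0, 0, 0.35, 0, 0, -1]}}

```text
t: 13.0
tool_pos: [0.57, -0.0277, 0.0752]
tool_rot: [[0.004, 0.399, -0.917], [-0.001, -0.917, -0.399], [-1.0, 0.002, -0.003]]
contact_force: [-1.3, -0.0, 5.8]
opening: -0.0002
```

```bash
python3 st.py 4
```

```text
13.0 [ 0.57   -0.0277  0.0752] [-1.29 -0.03  5.78]
13.05 [ 0.57   -0.0277  0.0751] [-1.91 -0.35  5.22]
13.1 [ 0.57   -0.0277  0.0751] [-1.03 -0.41  5.57]
13.15 [ 0.57   -0.0277  0.0751] [-1.44 -0.35  4.5 ]
mean [-1.42 -0.29  5.27]
```

Key4 is lower and stiffer (5.3 N with hardly any travel), so it is the latched one. I'll press it home, then withdraw slowly.

Request:
{"fn": "jog_arm", "kwargs": {"steps": [0, 0, 0, 0.1, 0, 0, -1, 0, 0, 0, 0.2, 0, 0, -1, 0, 0, 0, 0.3, 0, 0, -1, 0, 0, 0, 0.4, 0, 0, -1, 0, 0, 0, 0.42, 0, 0, -1, 0, 0, 0, 0.42, 0, 0, -1, 0, 0, 0, 0.42, 0, 0, -1]}}

```text
t: 13.9
tool_pos: [0.57, -0.0277, 0.0712]
tool_rot: [[0.004, 0.399, -0.917], [-0.001, -0.917, -0.399], [-1.0, 0.002, -0.003]]
contact_force: [-2.4, 0.6, 7.6]
opening: 0.0
```

```bash
python3 st.py 3
```

```text
13.9 [ 0.57   -0.0277  0.0712] [-2.41  0.62  7.64]
13.95 [ 0.57   -0.0277  0.0712] [-0.95  0.06  7.45]
14.0 [ 0.57   -0.0277  0.0712] [-0.5  -0.13  6.8 ]
mean [-1.29  0.18  7.3 ]
```

Request:
{"fn": "jog_arm", "kwargs": {"steps": [0, 0, 0, -0.4, 0, 0, -1, 0, 0, 0, -1.2, 0, 0, -1, 0, 0, 0, -3, 0, 0, -1, 0, 0, 0, -6, 0, 0, -1, 0, 0, 0, -9, 0, 0, -1, 0, 0, 0, -11, 0, 0, -1, 0, 0, 0, -11, 0, 0, -1, 0, 0, 0, -11, 0, 0, -1, 0, 0, 0, -11, 0, 0, -1]}}

```text
t: 14.95
tool_pos: [0.5689, -0.0277, 0.1801]
tool_rot: [[0.002, 0.399, -0.917], [-0.001, -0.917, -0.399], [-1.0, 0.002, -0.001]]
contact_force: [-0.4, 0.3, 0.5]
opening: -0.0
```

```bash
python3 - <<'E'
from plant import env
from h import *
s=env.state();c=env.camera("wrist"); cv2.imwrite("pics/w9.png",c["img"][:,:,::-1])
t=env.camera("scene"); cv2.imwrite("pics/s9.png",cv2.resize(t["img"][60:260,160:400,::-1],None,fx=3,fy=3))
h,w=c["z_map"].shape;v,u=np.mgrid[:h,:w]
n=cv2.undistortPoints(np.c_[u.ravel(),v.ravel()].astype(float).reshape(-1,1,2),K(c),np.asarray(c["D"],float)).reshape(-1,2)
z=c["z_map"].ravel()[:,None];X=np.c_[n*z,z,np.ones_like(z)]@np.asarray(c["mount"]).T
W=(X[:,:3]@np.asarray(s["tool_rot"]).T+s["tool_pos"])
for k in((.5199,.1113),(.5367,.0654),(.5535,.0195),(.57,-.028)):
    m=np.hypot(W[:,0]-k[0],W[:,1]-k[1])<.007; print(k,m.sum(),np.median(W[m,2]).round(4))
print(s["t"],s["tool_pos"],s["contact_force"])
E
```

```text
(0.5199, 0.1113) 226 0.0689
(0.5367, 0.0654) 222 0.0691
(0.5535, 0.0195) 598 0.2424
(0.57, -0.028) 833 0.2071
14.95 [ 0.56890546 -0.02774343  0.18012416] [-0.37220038  0.26415933  0.4868804 ]
```

View pics/s9.png

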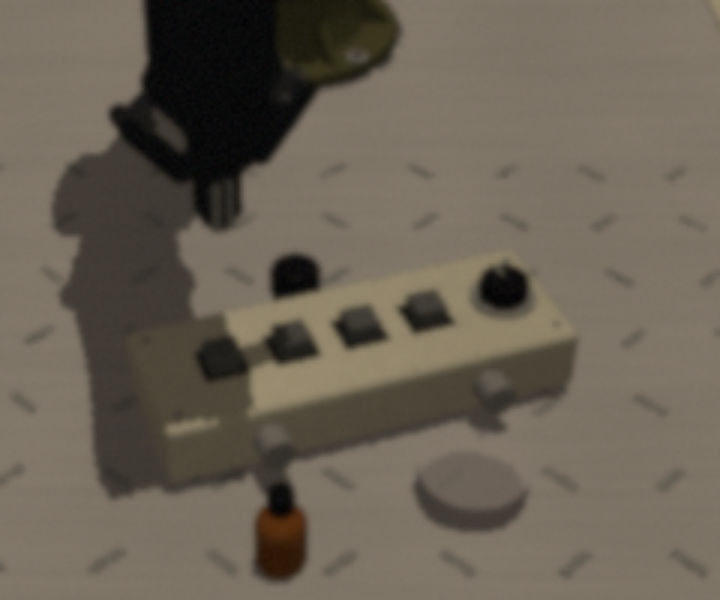

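View pics/w9.png

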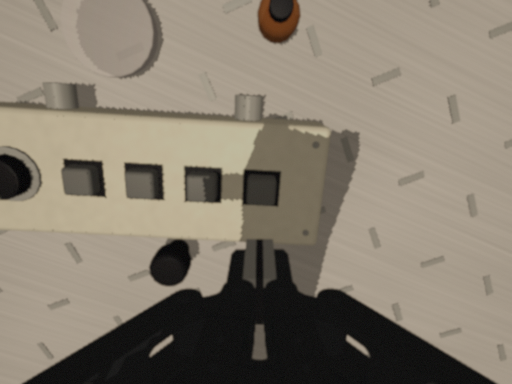

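The loose things look undisturbed. The key3 and key4 height readings were polluted by the gripper in view, so I'll filter it out.

```bash
python3 - <<'E'
from plant import env
from h import *
s=env.state();c=env.camera("wrist");t=env.camera("top");sc=env.camera("scene")
h,w=c["z_map"].shape;v,u=np.mgrid[:h,:w]
n=cv2.undistortPoints(np.c_[u.ravel(),v.ravel()].astype(float).reshape(-1,1,2),K(c),np.asarray(c["D"],float)).reshape(-1,2)
z=c["z_map"].ravel()[:,None];X=np.c_[n*z,z,np.ones_like(z)]@np.asarray(c["mount"]).T
W=(X[:,:3]@np.asarray(s["tool_rot"]).T+s["tool_pos"])
D=depthpts(sc).reshape(-1,3)
for k in((.5199,.1113),(.5367,.0654),(.5535,.0195),(.57,-.028)):
    f=lambda P:(lambda m:(m.sum(),np.median(P[m,2]).round(4)))((np.hypot(P[:,0]-k[0],P[:,1]-k[1])<.007)&(P[:,2]<.09)&(P[:,2]>.03))
    print(k,f(W),f(D))
for nme in("eyepiece","wafer_box","lens_bottle"): print(nme,[(b["bbox"],round(b["p"],2)) for b in env.boxes_of(sc,nme)][:1],[(b["bbox"],round(b["p"],2)) for b in env.boxes_of(t,nme)][:1])
print(env.state()["t"],env.state()["contact_force"])
E
```

```text
(0.5199, 0.1113) (np.int64(229), np.float64(0.0688)) (np.int64(25), np.float64(0.0674))
(0.5367, 0.0654) (np.int64(229), np.float64(0.0689)) (np.int64(19), np.float64(0.0671))
(0.5535, 0.0195) (np.int64(214), np.float64(0.0688)) (np.int64(26), np.float64(0.068))
(0.57, -0.028) (np.int64(216), np.float64(0.0688)) (np.int64(23), np.float64(0.0685))
eyepiece [([249.6, 140.9, 19.3, 17.8], 0.69)] []
wafer_box [([299.4, 201.8, 36.3, 33.5], 0.98)] [([186.4, 156.8, 35.8, 34.3], 0.64)]
lens_bottle [([243.5, 221.5, 19.8, 30.0], 0.98)] []
15.5 [-0.72996697  0.55578508  0.4532644 ]
```

All four keys read level at 0.0688–0.0689 m and the loose things haven't moved, so I'll hand in.

```bash
python3 -c "
from plant import env
print(env.sign_off())"
```

```text
the job is handed in; nothing more can be done
None
```

I tapped the four keys in order from the dial, found key4 (the end away from the dial) latched, pressed it home and let go. All four keys now stand level, and I handed the job in at about 15.5 s; sign-off gave no verdict.

| Key | Contact force | Finding |
|---|---|---|
| key1 | 2.9 N at about 2 mm in | standing |
| key2 | 2.6 N at about 2 mm in | standing |
| key3 | 3.0 N at about 1.5 mm in | standing |
| key4 | none at the height where the others pushed back, then 5.3 N with hardly any travel | latched |

I pressed key4 to about 8.5 mm (7.3 N), then lifted the finger well clear.

**Last checks:**
- **Key heights:** The wrist camera's depth put all four key tops at 68.8–68.9 mm. The scene camera's depth was noisier, at 67.1–68.5 mm, but also shows key4 up.
- **Loose things:** In the scene view, the boxes the network drew round the eyepiece, wafer box and bottle are within about 3 pixels of where they started. In the top view it confirmed only the wafer box; it did not report the eyepiece or the bottle there.
- **Contact:** The final force reading was only noise, so the robot touches nothing.

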